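Dress a burred plate edge with the file

ROBOT

A 6-joint arm with a two-finger parallel gripper is mounted at the origin on the work surface. World frame = base frame: x ahead of the robot, y to its left, z up, the work surface at z = 0. Lengths are in m, angles in rad, forces in N, time in s.
With the tool pointing down it reaches from about 0.3 to 0.775 m from the base axis. Payload 14.6 kg.
Tool frame: the origin (TCP) lies at the very end of the fingers, on their centre line; the grasp point (between the pads) lies 19 mm behind it (ctrl.grasp_offset is the distance from the TCP to the grasp point, in m); z points along the fingers, y is the line along which they close (so a half turn about z gives the same grasp; the last joint's range is limited). The gripper opens to 94 mm and grips with 3 to 60 N. Pads are 16 mm wide; open, the fingers measure 119 mm over their backs; the gripper's body (75 mm by 177 mm) begins 78 mm behind the grasp point.
Start: joints at [1.191, 0.3, 1.521, -0, 1.321, -0.067], TCP at [0.169, 0.523, 0.205] pointing down, gripper open.
Joint ranges: [-3.03, 3.03], [-0.79, 2.21], [0.23, 2.52], [-1.04, 4.18], [0, 3.07], [-2.55, 2.55]. Speed limits (rad/s): [2.22, 2.22, 2.57, 3.14, 3.14, 3.14].

INTERFACE

Orientations are given as [roll, pitch, yaw] about the fixed x, y, z axes, in that order (R = Rz(yaw) Ry(pitch) Rx(roll)).
In Python, from station import ctrl gives the robot as it stands.
- The arm moves only by the tool step_arm, never from a script. Its argument "plan" is a list that holds one entry, the list of rows, each a list of 6 numbers: the shift along the tool's x, y, z in units of 30 mm (1.0 is 30 mm), then the turn, a rotation vector about the tool's x, y, z in units of 6 degrees (1.0 is 6 degrees). In form: [[[dx, dy, dz, wx, wy, wz], ...]]. A call has 1 to 8 rows; each row is the pose to reach, as a shift and turn from the pose commanded when the call began, along the tool's axes at that moment; what a row does not reach only later rows make up. A row lasts 1/12 s, in which the tool goes at most 41.7 mm and 7.16 degrees, less where a joint would pass 70% of its speed; a pose out of reach is approached as far as the arm can. A call with a gripper value outside its range is refused whole. "grip" is the opening, from 0 (shut) to 1 (fully open), set as the call begins (left out, the last holds). The fingers move at their own pace and stop on an object; "squeeze" is the grip in N (left out, the last holds). Time passes only in rows, so rows that repeat a pose let the fingers close. It gives the time, the measured TCP pose, the force, the opening and the grip force at its end, in the units of the state.
- ctrl.get_obs(): the state, without advancing time (a new reading comes with each control period).
- ctrl.camera(name): name is "scene" or "top"; returns the picture (384x512x3 uint8, red, green, blue); there is no depth.
- ctrl.camera_model(name): a dict with "intrinsics" (3x3 intrinsics, pixels), "k1" (the pictures are not rectified: a ray, as slopes to the right and down, at radius r is drawn at 1 + k1 r^2 times it, then the intrinsics apply), "R" (3x3) and "t" (3): a world point X has camera coordinates R X + t. Camera axes: x right, y down, z forward; pixel columns grow to the right and rows downward; lengths in m; the calibration is good to about 2 mm. A picture is of the moment at which its call begins. camera_model takes no time and is no camera call.
- ctrl.hand_in(): hands the job in; it is judged then, once.
Trained networks look in the newest picture that a camera, given by its name, has taken for a name from the list of things; names that differ only in an ending like _2 or _b are one class to them, and where a whole thing is asked for, a point or a joint stands for the part that bears it (a point fixed in the world has none). Each returns a list of dicts, best first, with "confidence" (0 to 1); they miss things now and then, are a little off and sometimes report something else, mostly with a low value. They report only what shows in the picture. A call takes as long as a camera call. They do not tell look-alikes from the thing itself.
- ctrl.masks_of(query, camera): "pixels" (384x512 bool, what is visible of it) and "at" ([column, row] in pixels, amid what is visible of it).
- ctrl.place_of(query, camera): "at" ([column, row] in pixels: a listed point, or the origin of a listed thing).
The state is a dict: "time_s": time; "qpos": joint angles; "joint_vel": joint speeds; "tau": joint torques, N m; "ee_pos": TCP position; "eef_rot": TCP orientation; "force": force on the tool from outside, world axes, zero at the start; "moment": the same for the moment, N m; "grip_width": finger opening in m; "grip_force": force on a finger pad.
Only numpy, scipy, OpenCV 4.12 (cv2) and the standard library are available. Lean on these libraries where they do the work, as an engineer would, in place of code of your own. Each camera call takes 0.05 s, during which the arm holds its last target. There are 200 camera calls.

TASK

Dress the burred top edge of the aluminium plate in the sprung vice with the file: three forward strokes, toe first and away from you, each using most of the blade's length, held level and square across the edge and pressed down with a steady 8 N or so, never more than 16 N. File forward only: at the end of every stroke lift the file 20 mm clear of the edge and carry it back through the air. Then lay the file back flat in its tray, let go, and leave the other things where they are.

Things in the scene. Friction and masses are not known exactly. Their poses are not given: they have to be found in the camera images.
- vice: Small filing vice with a blue base, fixed to the bench, base 130 x 100 mm, origin under its centre on the bench. x: filing direction (forward = +x, roughly away from the robot); y: along the jaws; z up. On a sprung sled, two jaws 90 mm long (y), 49 mm over both (x), hold an upright aluminium plate, 5 mm thick (x), 80 mm wide (y), whose burred, copper-coloured top edge is to be filed.
- jaws_top (a point): Point between the jaws, level with their tops (79 mm above the bench when unloaded), under the middle of the plate; moves with sled and jaws; axes as the vice's. The plate's level top edge stands 18 to 32 mm above this point, different every time and not measured: find it by touch. The plate does not shift in the jaws.
- sled (a joint): Slide of the sled along the vice's x, metres: 0 at rest, positive when pushed forward, negative when dragged backward; spring 1.5 N per mm. A forward stroke moves it some 1 to 4 mm; more than 1.2 mm negative means the file was dragged backward on the edge.
- jaws (a joint): Sink of the jaws and plate under downward load, metres: 0 at rest, grows downward; spring 8 N per mm, so 1 mm is 8 N; stop at 12 mm.
- file: Flat steel blade 150 (x) x 25 (y) x 5 mm with a pale wooden grip upright along its middle, 84 (x) x 18 (y) mm, reaching from 5 to 55 mm above the underside; 0.24 to 0.39 kg. Origin: centre of the blade's underside (the cutting face); x points to the red toe; z up. Grasp the grip's sides from above, pads about 36 mm above the underside: the fingertips then clear blade and tray walls.
- file_toe (a point): Front (red) end of the blade's underside, 75 mm ahead (+x) of the file's origin. The toe leads on the forward stroke.
- file_heel (a point): Rear end of the blade's underside, 75 mm behind the file's origin.
- rack: Dark wooden tray, fixed, 192 (x) x 52 (y) x 14 mm high, walls 6 mm; inner floor 180 x 40 mm, 6 mm above the bench. Origin under its centre on the bench. The file lies in it at the start within 7 mm and 3 degrees of the middle, toe to the tray's +x.
- tin: Bystander, leave alone: shallow round steel tin, 68 mm across, 20 mm high; origin under its centre
- spool: Bystander, leave alone: blue plastic wire spool standing on end, 52 mm across, 40 mm high; origin under its centre
- driver: Bystander, leave alone: screwdriver with a red handle, lying flat; origin under its middle
- spare: Bystander, leave alone: spare aluminium plate lying flat, 80 x 60 x 6 mm; origin under its centre
- flux: Bystander, leave alone: small jar, 40 mm across, 50 mm high; origin under its centre
- meter: Bystander, leave alone: yellow multimeter lying on its back, 140 x 75 x 35 mm; origin under its centre
- brush: Bystander, leave alone: hand brush lying flat; origin under its middle
Mind the look-alikes: they are no part of the job. What is shaped like the file but orange is not meant.

How it is judged:
On the way, in this order (a step that is already met when the one before it is completed fails the run):
1. first stroke starts: file pressed on the plate's edge with more than 4 N, level, square, edge under the toe half (middle of file 30 mm or more short of the plate, toe past it) (contact force between file and vice above 4 N and z of file in the frame of jaws_top above 0.012 m and y of file in the frame of jaws_top between -0.04 and 0.04 m and angle between the x axis of file and the x axis of jaws_top, either way round below 0.26 rad and angle between file's own z axis and vertical below 0.17 rad and x of file in the frame of jaws_top below -0.03 m and x of file_toe in the frame of jaws_top above 0 m), for 0.1 s.
2. first stroke ends: still pressed level and square with more than 4 N and pushing the sled forward 0.5 mm or more, middle of the file 30 mm or more beyond the plate, heel not past it (contact force between file and vice above 4 N and z of file in the frame of jaws_top above 0.012 m and y of file in the frame of jaws_top between -0.04 and 0.04 m and angle between the x axis of file and the x axis of jaws_top, either way round below 0.26 rad and angle between file's own z axis and vertical below 0.17 rad and x of file in the frame of jaws_top above 0.03 m and x of file_heel in the frame of jaws_top below 0 m and value of joint sled above 0.0005 m), for 0.05 s.
3. file lifted clear at the forward end of the first stroke (underside 34 mm or more above the jaw tops, touching nothing of the vice) (contact force between file and vice below 0.1 N and z of file in the frame of jaws_top above 0.034 m and x of file in the frame of jaws_top above 0.015 m), for 0.05 s.
4. second stroke starts: file pressed on the plate's edge with more than 4 N, level, square, edge under the toe half (middle of file 30 mm or more short of the plate, toe past it) (all of step 1), for 0.1 s.
5. second stroke ends: still pressed level and square with more than 4 N and pushing the sled forward 0.5 mm or more, middle of the file 30 mm or more beyond the plate, heel not past it (all of step 2), for 0.05 s.
6. file lifted clear at the forward end of the second stroke (underside 34 mm or more above the jaw tops, touching nothing of the vice) (all of step 3), for 0.05 s.
7. third stroke starts: file pressed on the plate's edge with more than 4 N, level, square, edge under the toe half (middle of file 30 mm or more short of the plate, toe past it) (all of step 4), for 0.1 s.
8. third stroke ends: still pressed level and square with more than 4 N and pushing the sled forward 0.5 mm or more, middle of the file 30 mm or more beyond the plate, heel not past it (all of step 5), for 0.05 s.
9. file lifted clear at the forward end of the third stroke (underside 34 mm or more above the jaw tops, touching nothing of the vice) (all of step 6), for 0.05 s.
At the end, for the whole second after the job is handed in: After three complete forward strokes the file lies flat (within 0.06 rad) and still on the floor of its tray, its origin within 16 mm along and 10 mm across the tray's centre, and the fingers have let go of it (x of file in the frame of rack between -0.016 and 0.016 m and y of file in the frame of rack between -0.01 and 0.01 m and z of file in the frame of rack between 0.003 and 0.009 m and angle between file's own z axis and vertical below 0.06 rad and linear speed of file below 0.02 m/s and contact force between file and the fingers below 0.05 N); the robot touches nothing.
It fails at once if the file presses on the vice or plate with more than 16 N (contact force between file and vice above 16 N).
It fails at once if the file is dragged backward on the edge (sled pulled back more than 1.2 mm) (value of joint sled below -0.0012 m).
It fails at once if a bystander is moved by more than 30 mm (distance of any of tin, spool, driver, spare, flux, meter, brush from where it was at the start of the episode above 0.03 m).
It also fails if it takes over 72 s, if anything falls off the work surface, if the arm or the gripper's body presses on something with over 40 N, if the wrist force passes 120 N, or if a joint passes its speed limit or range.

## Working session

There is one attempt and no reset: what is moved stays moved. The work goes in short steps, Python scripts to look and compute and a tool call to move; the robot and the scene stay as the last step left them, time stands still between calls to the robot, and variables do not carry over. Pictures are saved under pics/ and viewed, at most 10 in all, crops included, and the job is handed in when it is done.

Besides the shell and the picture viewer there is one more tool, called by a JSON object that holds its "api" and its "payload", one argument or row to a line. step_arm: Moves the arm, as the interface text tells. Its arguments: {"type":"object","properties":{"plan":{"type":"array","items":{"type":"array","items":{"type":"array","items":{"type":"number"}}}},"grip":{"type":"number"},"squeeze":{"type":"number"}},"required":["plan"]}

```bash
mkdir -p pics; ls; python3 - <<'E'
from station import ctrl
import cv2,numpy as np
a=ctrl.camera("top");b=ctrl.camera("scene")
cv2.imwrite("pics/top0.png",a[:,:,::-1]);cv2.imwrite("pics/scene0.png",b[:,:,::-1])
for c in("top","scene"):
    print(c,ctrl.camera_model(c))
    for q in("file","rack","vice","jaws_top","file_toe","file_heel"):
        print(q,[(np.round(d["at"],1).tolist(),round(d["confidence"],2)) for d in ctrl.place_of(q,c)][:4])
o=ctrl.get_obs();print(o)
print(ctrl.grasp_offset)
E
```

```text
pics
top {'intrinsics': array([[459.19681526,   0.        , 256.88400551],
       [  0.        , 459.19681526, 193.46295659],
       [  0.        ,   0.        ,   1.        ]]), 'k1': -0.16507931012706906, 'R': array([[ 1.38432827e-02, -9.99904108e-01, -3.73051265e-04],
       [-9.95664844e-01, -1.37502708e-02, -9.19915683e-02],
       [ 9.19776174e-02,  1.64489931e-03, -9.95759716e-01]]), 't': array([-0.00605938,  0.57736573,  1.57714166])}
file [([243.8, 222.2], 0.57), ([200.7, 203.8], 0.55), ([200.5, 203.4], 0.36)]
rack [([200.7, 200.8], 0.79), ([197.3, 144.0], 0.64), ([135.7, 192.6], 0.42)]
vice [([316.5, 204.0], 0.64)]
jaws_top [([320.3, 196.4], 0.79), ([137.2, 193.2], 0.44), ([197.8, 143.2], 0.35), ([317.8, 139.1], 0.32)]
file_toe [([234.6, 208.3], 0.73), ([253.1, 141.8], 0.27)]
file_heel [([199.5, 225.3], 0.65)]
scene {'intrinsics': array([[381.73539717,   0.        , 252.96152943],
       [  0.        , 381.73539717, 194.09774795],
       [  0.        ,   0.        ,   1.        ]]), 'k1': -0.06794054675543319, 'R': array([[-2.27550430e-01,  9.73765958e-01,  8.12633062e-04],
[... 433 characters left out ...]
.8), ([331.5, 205.1], 0.69)]
{'time_s': 0.7, 'qpos': array([ 1.19140019e+00,  2.99900927e-01,  1.52101230e+00,  1.90762273e-05,
        1.32068537e+00, -6.66157064e-02]), 'joint_vel': array([-0.00102298, -0.0017065 ,  0.00206017, -0.00029503,  0.00071604,
        0.00194851]), 'tau': array([ 1.30933382e-03, -5.31572843e+01, -3.52885294e+01,  7.08700391e-02,
        2.12650892e-02,  1.07925104e-05]), 'ee_pos': array([0.16924022, 0.52330296, 0.20543986]), 'eef_rot': array([-3.14158796e+00, -1.88371824e-05,  2.82880750e+00]), 'force': array([0.35567145, 0.74357525, 0.83758724]), 'moment': array([-0.00943917, -0.06807284, -0.03044235]), 'grip_force': 0.0, 'grip_width': 0.0943317233683545}
0.0188
```

View pics/top0.png

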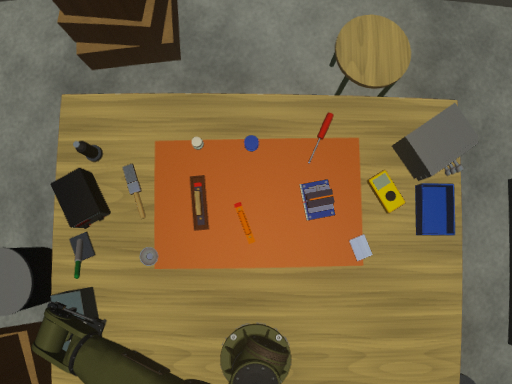

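View pics/scene0.png

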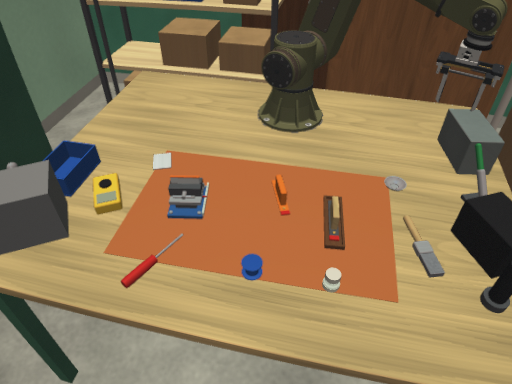

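```bash
cat > h.py <<'E'
from station import ctrl
import cv2,numpy as np
def ray(cam,uv):
    m=ctrl.camera_model(cam);K=m["intrinsics"]
    d=np.array([m["k1"],0,0,0,0.])
    p=cv2.undistortPoints(np.array(uv,float).reshape(-1,1,2),K,d).reshape(-1,2)
    R,t=m["R"],m["t"]
    return -R.T@t,np.c_[p,np.ones(len(p))]@R
def atz(cam,uv,z):
    c,r=ray(cam,uv); return c+r*((z-c[2])/r[:,2:])
def proj(cam,X):
    m=ctrl.camera_model(cam)
    return cv2.projectPoints(np.array(X,float).reshape(-1,3),cv2.Rodrigues(m["R"])[0],m["t"],m["intrinsics"],np.array([m["k1"],0,0,0,0.]))[0].reshape(-1,2)
E
python3 - <<'E'
from h import *
a=cv2.imread("pics/top0.png");b=cv2.imread("pics/scene0.png")
def crop(im,x,y): return cv2.resize(im[y-33:y+33,x-44:x+44],(400,300),interpolation=cv2.INTER_CUBIC)
cv2.imwrite("pics/crops.png",np.vstack([np.hstack([crop(a,200,203),crop(a,318,199)]),np.hstack([crop(b,335,220),crop(b,187,197)])]))
ctrl.camera("top");ctrl.camera("scene")
for q in("rack","vice","file"):
  for c in("top","scene"):
    for d in ctrl.masks_of(q,c):
        if d["confidence"]<.4: continue
        ys,xs=np.nonzero(d["pixels"]);P=np.c_[xs,ys].astype(np.float32)
        if q=="rack" or q=="file" : z=.014
        else: z=.04
        r=cv2.minAreaRect((atz(c,P,z)[:,:2]*1000).astype(np.float32))
        print(q,c,round(d["confidence"],2),d["at"],len(xs),np.round(r[0]),np.round(r[1]),round(r[2],1))
print(atz("top",[[318,199]],.08),atz("scene",[[186,182]],.079))
E
```

```text
rack top 0.63 [194.8, 201.3] 468 [544. 206.] [193.  53.] 6.7
rack scene 0.55 [328.8, 229.9] 618 [554. 208.] [198.  56.] 6.6
vice top 0.64 [317.3, 202.7] 1141 [ 558. -209.] [134. 111.] 10.3
vice scene 0.71 [425.5, 256.4] 812 [611. 427.] [201.  48.] 18.3
vice scene 0.53 [186.9, 187.2] 735 [ 541. -223.] [105. 100.] 17.8
file top 0.78 [198.9, 202.1] 294 [542. 205.] [143.  28.] 6.6
file top 0.7 [242.9, 220.4] 302 [477.  46.] [148.  29.] 23.7
file scene 0.76 [279.7, 191.2] 414 [481.  46.] [175.  36.] 20.4
file scene 0.66 [335.6, 216.3] 425 [540. 206.] [164.  33.] 6.6
[[ 0.55651356 -0.2050902   0.08      ]] [[ 0.56293156 -0.20940343  0.079     ]]
```

View pics/crops.png

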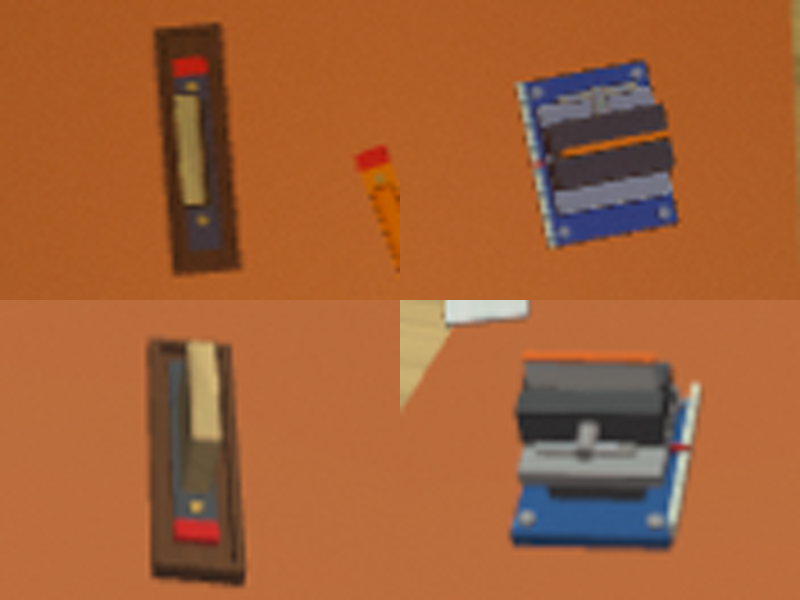

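```bash
python3 - <<'E'
from h import *
def px(l,x0,y0): return (np.array(l,float)+.5)/4.5454-.5+[x0,y0]
def show(n,P):
    print(n,np.round(P*1000).tolist(),"mean",np.round(P.mean(0)*1000,1))
    for i in range(len(P)):
        d=P[(i+1)%len(P)]-P[i]; print("  len %.0f ang %.1f"%(1000*np.hypot(*d[:2]),np.degrees(np.arctan2(d[1],d[0]))))
t=(156,170);v=(274,166);sv=(143,164);st=(291,187)
show("tray",atz("top",px([(155,28),(220,24),(241,268),(174,273)],*t),.014))
show("grip",atz("top",px([(174,97),(200,95),(206,203),(180,207)],*t),.061))
show("blade",atz("top",px([(172,58),(208,56),(221,248),(190,251)],*t),.011))
show("tray sc bottom front",atz("scene",px([(155,278),(243,284)],*st),0))
show("base",atz("top",px([(117,80),(248,62),(277,222),(153,247)],*v),.012))
for z in (.097,.104,.111):
  show("copper t%g"%z,atz("top",px([(162,153),(266,136)],*v),z))
  show("copper s",atz("scene",px([(123,57),(258,59)],*sv),z))
show("base sc",atz("scene",px([(113,245),(272,248)],*sv),0))
E
```

```text
tray [[638.0, 241.0, 14.0], [642.0, 190.0, 14.0], [453.0, 169.0, 14.0], [448.0, 221.0, 14.0]] mean [545.2 205.4  14. ]
  len 51 ang -85.8
  len 191 ang -173.7
  len 52 ang 95.2
  len 191 ang 5.9
grip [[580.0, 218.0, 61.0], [582.0, 198.0, 61.0], [500.0, 192.0, 61.0], [497.0, 211.0, 61.0]] mean [539.7 204.9  61. ]
  len 20 ang -84.8
  len 82 ang -175.4
  len 20 ang 99.6
  len 83 ang 4.6
blade [[615.0, 227.0, 11.0], [617.0, 199.0, 11.0], [468.0, 186.0, 11.0], [465.0, 210.0, 11.0]] mean [541.4 205.4  11. ]
  len 28 ang -86.1
  len 150 ang -174.8
  len 24 ang 96.5
  len 151 ang 6.8
tray sc bottom front [[644.0, 194.0, 0.0], [637.0, 243.0, 0.0]] mean [640.5 218.5   0. ]
  len 50 ang 97.8
  len 50 ang -82.2
base [[617.0, -148.0, 12.0], [633.0, -250.0, 12.0], [508.0, -273.0, 12.0], [488.0, -176.0, 12.0]] mean [ 561.5 -211.9   12. ]
  len 104 ang -81.3
  len 127 ang -169.7
  len 99 ang 102.0
  len 133 ang 12.5
copper t0.097 [[554.0, -173.0, 97.0], [567.0, -250.0, 97.0]] mean [ 560.6 -212.    97. ]
  len 78 ang -80.0
  len 78 ang 100.0
copper s [[569.0, -253.0, 97.0], [552.0, -172.0, 97.0]] mean [ 560.6 -212.5   97. ]
  len 83 ang 101.8
  len 83 ang -78.2
copper t0.104 [[553.0, -173.0, 104.0], [567.0, -249.0, 104.0]] mean [ 560. -211.  104.]
  len 78 ang -80.0
  len 78 ang 100.0
copper s [[577.0, -249.0, 104.0], [560.0, -169.0, 104.0]] mean [ 568.4 -208.7  104. ]
  len 82 ang 101.8
  len 82 ang -78.2
copper t0.111 [[553.0, -172.0, 111.0], [566.0, -248.0, 111.0]] mean [ 559.4 -210.   111. ]
  len 78 ang -80.0
  len 78 ang 100.0
copper s [[584.0, -245.0, 111.0], [568.0, -165.0, 111.0]] mean [ 576.1 -204.8  111. ]
  len 81 ang 101.8
  len 81 ang -78.2
base sc [[635.0, -248.0, 0.0], [615.0, -151.0, 0.0]] mean [ 624.9 -199.3    0. ]
  len 99 ang 101.8
  len 99 ang -78.2
```

```bash
cat >> h.py <<'E'
from scipy.spatial.transform import Rotation as Ro
def row(pos,yaw,o=None):
    "row from the measured pose to the TCP at pos (m), tool down, yaw (deg)"
    o=o or ctrl.get_obs()
    R0=Ro.from_euler("xyz",o["eef_rot"]);T=Ro.from_euler("xyz",[np.pi,0,np.radians(yaw)])
    return np.round(np.r_[R0.inv().apply(np.array(pos)-o["ee_pos"])/.03,np.degrees((R0.inv()*T).as_rotvec())/6],3).tolist()
E
python3 - <<'E'
from h import *
print(row([.540,.205,.14],185))
E
```

```text
[-15.024, -6.292, 2.182, 0.0, 0.0, -3.82]
```

{"api": "step_arm", "payload": {
  "plan": [
    [[-1,-0.4,0.1,0,0,-0.3],[-2.2,-0.9,0.2,0,0,-0.6],[-3.4,-1.4,0.4,0,0,-1],[-4.6,-1.9,0.6,0,0,-1.4],[-5.8,-2.4,0.8,0,0,-1.8],[-7,-2.9,1,0,0,-2.2],[-8.2,-3.4,1.2,0,0,-2.6],[-9.4,-3.9,1.4,0,0,-3]]
  ],
  "grip": 1
}}

```text
time_s: 1.77
ee_pos: [0.4028, 0.3237, 0.1634]
eef_rot: [3.141, 0.0, -3.138]
force: [0.3, 1.2, -0.1]
grip_width: 0.0942
grip_force: 0.0
```

```bash
python3 - <<'E'
from h import *
print(row([.540,.205,.14],185))
E
```

```text
[-4.56, -3.974, 0.78, 0.002, 0.004, -0.8]
```

{"api": "step_arm", "payload": {
  "plan": [
    [[-0.9,-0.8,0.2,0,0,-0.2],[-1.8,-1.6,0.4,0,0,-0.4],[-2.7,-2.4,0.6,0,0,-0.6],[-3.6,-3.1,0.78,0,0,-0.8],[-4.2,-3.7,0.78,0,0,-0.8],[-4.56,-3.97,0.78,0,0,-0.8],[-4.56,-3.97,0.78,0,0,-0.8]]
  ]
}}

```text
time_s: 2.35
ee_pos: [0.5399, 0.2049, 0.1399]
eef_rot: [-3.141, 0.0, -3.059]
force: [-0.1, 0.1, -0.5]
grip_width: 0.0941
grip_force: 0.0
```

```bash
python3 - <<'E'
from h import *
o=ctrl.get_obs()
a=ctrl.camera("top");b=ctrl.camera("scene")
def crop(im,x,y): return cv2.resize(im[y-33:y+33,x-44:x+44,::-1],(400,300),interpolation=cv2.INTER_CUBIC)
cv2.imwrite("pics/pre.png",np.hstack([crop(a,200,203),crop(b,335,220)]))
for c in("top","scene"): print([(np.round(d["at"],1).tolist(),round(d["confidence"],2)) for d in ctrl.place_of("file",c)][:3])
print(o["ee_pos"],o["eef_rot"],row([.540,.205,.023],185))
E
```

```text
[([243.4, 221.0], 0.71)]
[([336.0, 217.8], 0.7), ([278.7, 197.2], 0.56), ([333.6, 236.7], 0.32)]
[0.53990149 0.20485326 0.13986858] [-3.14144908e+00  8.89070576e-05 -3.05912351e+00] [-0.07, -0.088, 3.909, 0.002, 0.0, -0.009]
```

View pics/pre.png

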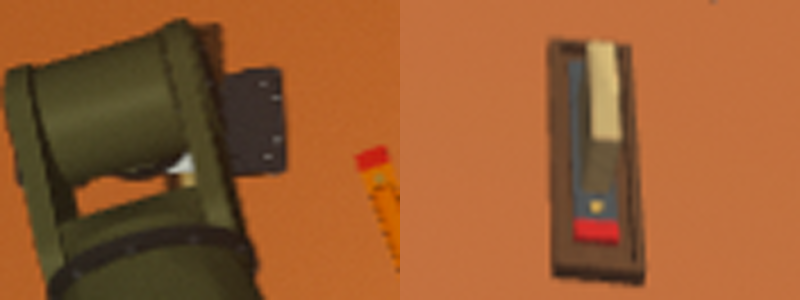

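The top view shows the arm above the tray (hand over it), the scene view the file lying undisturbed in the tray below (grip at about 336,205). Descend and grasp.

{"api": "step_arm", "payload": {
  "plan": [
    [[-0.03,-0.04,0.8,0,0,0],[-0.07,-0.09,1.7,0,0,0],[-0.07,-0.09,2.5,0,0,0],[-0.07,-0.09,3.2,0,0,0],[-0.07,-0.09,3.7,0,0,0],[-0.07,-0.09,3.9,0,0,0],[-0.07,-0.09,3.9,0,0,0]]
  ]
}}

```text
time_s: 3.13
ee_pos: [0.5397, 0.2045, 0.0222]
eef_rot: [-3.141, -0.002, -3.055]
force: [-0.7, -0.1, -0.9]
grip_width: 0.094
grip_force: 0.0
```

{"api": "step_arm", "payload": {
  "plan": [
    [[0,0,0,0,0,0],[0,0,0,0,0,0],[0,0,0,0,0,0],[0,0,0,0,0,0],[0,0,0,0,0,0],[0,0,0,0,0,0],[0,0,0,0,0,0],[0,0,0,0,0,0]]
  ],
  "grip": 0,
  "squeeze": 15
}}

```text
time_s: 3.8
ee_pos: [0.5409, 0.2037, 0.0231]
eef_rot: [3.142, 0.0, -3.057]
force: [0.1, 0.2, -0.4]
grip_width: 0.0445
grip_force: 0.0
```

{"api": "step_arm", "payload": {
  "plan": [
    [[0,0,0,0,0,0],[0,0,0,0,0,0],[0,0,0,0,0,0],[0,0,0,0,0,0]]
  ],
  "grip": 0,
  "squeeze": 60
}}

```text
time_s: 4.13
ee_pos: [0.5409, 0.2041, 0.0231]
eef_rot: [3.141, 0.0, -3.057]
force: [0.7, 1.2, -3.4]
grip_width: 0.0177
grip_force: 51.9
```

```bash
python3 - <<'E'
from h import *
print(ctrl.get_obs())
E
```

```text
{'time_s': 4.1333, 'qpos': array([ 2.97209964e-01,  5.70246268e-01,  1.59498580e+00,  4.90765759e-04,
        9.76025263e-01, -1.35893119e+00]), 'joint_vel': array([-0.00181811,  0.00557039,  0.00178459, -0.01118628,  0.00765123,
        0.0021909 ]), 'tau': array([ -1.12574961, -61.41176462, -28.7242645 ,  -0.09000335,
         0.16725659,   0.07289044]), 'ee_pos': array([0.54087833, 0.2040545 , 0.02314033]), 'eef_rot': array([ 3.14112466e+00,  2.42272929e-04, -3.05652281e+00]), 'force': array([ 0.69019609,  1.20003792, -3.39395447]), 'moment': array([ 0.15480623, -0.11273539, -0.09548854]), 'grip_force': 51.91616177558899, 'grip_width': 0.017748972029275886}
```

{"api": "step_arm", "payload": {
  "plan": [
    [[0,0,-0.4,0,0,0],[0,0,-1.2,0,0,0],[0,0,-2.2,0,0,0],[0,0,-3.2,0,0,0],[0,0,-4.2,0,0,0],[0,0,-5.0,0,0,0],[0,0,-5.4,0,0,0],[0,0,-5.4,0,0,0]]
  ]
}}

```text
time_s: 4.8
ee_pos: [0.5416, 0.2039, 0.1879]
eef_rot: [3.141, 0.004, -3.056]
force: [-0.0, -0.6, -3.4]
grip_width: 0.0178
grip_force: 59.9
```

```bash
python3 - <<'E'
from h import *
o=ctrl.get_obs();print(o["force"],o["moment"],o["grip_width"],o["grip_force"],o["ee_pos"])
p=np.array([.561,-.212])-.04*np.array([np.cos(np.radians(11)),np.sin(np.radians(11))])
print(p,row([*p,.184],191,o))
E
```

```text
[-0.03942605 -0.55668569 -3.35376597] [ 0.03052369 -0.0471929   0.00134107] 0.017751804181937655 59.91301774978638 [0.54158684 0.20394725 0.18789983]
[ 0.52173491 -0.21963236] [1.86, -14.012, 0.112, 0.005, 0.039, -1.021]
```

{"api": "step_arm", "payload": {
  "plan": [
    [[0.1,-0.5,0,0,0,0],[0.2,-1.5,0,0,0.01,-0.1],[0.3,-2.6,0,0,0.01,-0.2],[0.5,-3.7,0,0,0.02,-0.3],[0.6,-4.8,0.1,0,0.02,-0.4],[0.8,-5.9,0.1,0,0.03,-0.5],[0.9,-7.0,0.1,0,0.03,-0.6],[1.1,-8.0,0.1,0,0.03,-0.7]]
  ]
}}

```text
time_s: 5.47
ee_pos: [0.5271, -0.0405, 0.18]
eef_rot: [3.141, -0.006, -2.983]
force: [0.2, 0.1, -4.6]
grip_width: 0.0177
grip_force: 59.9
```

```bash
python3 - <<'E'
from h import *
o=ctrl.get_obs();print(o["force"],o["joint_vel"],o["eef_rot"])
print(row([.5217,-.2196,.184],191,o))
E
```

```text
[ 0.23573623  0.05715531 -4.64896676] [-6.85952779e-01 -5.52450904e-02  7.18242927e-02 -7.32739557e-04
 -1.71324879e-02 -8.03706197e-01] [ 3.1407536  -0.00628056 -2.9831685 ]
[1.119, -5.867, -0.133, 0.009, -0.06, -0.321]
```

{"api": "step_arm", "payload": {
  "plan": [
    [[0.2,-1.0,0,0,0,0],[0.4,-2.0,0,0,0,-0.1],[0.6,-3.0,0,0,0,-0.2],[0.8,-4.0,0,0,0,-0.3],[1.0,-4.9,0,0,0,-0.3],[1.1,-5.6,0,0,0,-0.3],[1.12,-5.85,0,0,0,-0.32],[1.12,-5.87,0,0,0,-0.32]]
  ]
}}

```text
time_s: 6.13
ee_pos: [0.5218, -0.2188, 0.1802]
eef_rot: [3.14, -0.006, -2.952]
force: [0.3, 0.4, -3.6]
grip_width: 0.0178
grip_force: 59.9
```

{"api": "step_arm", "payload": {
  "plan": [
    [[0,0,0,0,0,0],[0,0,0,0,0,0],[0,0,0,0,0,0],[0,0,0,0,0,0]]
  ]
}}

```text
time_s: 6.47
ee_pos: [0.5231, -0.2165, 0.1821]
eef_rot: [3.141, -0.003, -2.948]
force: [-0.3, -0.2, -2.7]
grip_width: 0.0175
grip_force: 59.9
```

```bash
python3 - <<'E'
from h import *
o=ctrl.get_obs();print(o["force"],o["moment"],o["ee_pos"],o["eef_rot"])
print(row([.5217,-.2196,.140],191,o))
b=ctrl.camera("scene");a=ctrl.camera("top")
def crop(im,x,y): return cv2.resize(im[y-33:y+33,x-44:x+44,::-1],(400,300),interpolation=cv2.INTER_CUBIC)
cv2.imwrite("pics/v.png",np.hstack([crop(a,318,199),crop(b,187,180)]))
for q in("file_toe","file_heel","file"): print(q,[(np.round(d["at"],1).tolist(),round(d["confidence"],2)) for d in ctrl.place_of(q,"scene")][:3])
u=.123+.044;c=np.array([.5217,-.2196,u]);e=np.array([np.cos(np.radians(11)),np.sin(np.radians(11)),0])
print(proj("scene",[c+.075*e,c-.075*e,c]))
E
```

```text
[-0.2755091  -0.18051734 -2.69777834] [ 0.12291093  0.02898548 -0.02712291] [ 0.52306975 -0.21646567  0.18209776] [ 3.14125853 -0.0031795  -2.94846923]
[0.06, -0.094, 1.403, 0.003, -0.03, 0.011]
file_toe [([178.8, 165.3], 0.9), ([283.6, 214.7], 0.84)]
file_heel [([187.9, 137.4], 0.93), ([273.7, 181.1], 0.81), ([157.4, 259.9], 0.61)]
file [([281.7, 195.1], 0.75)]
[[179.08369503 164.29228247]
 [188.58933875 132.04224241]
 [184.08296422 147.29382638]]
```

View pics/v.png

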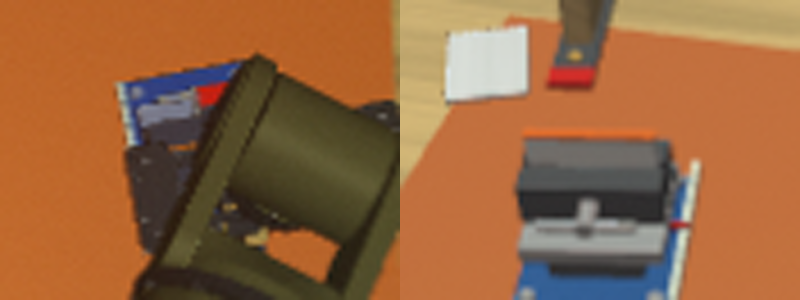

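{"api": "step_arm", "payload": {
  "plan": [
    [[0.02,-0.03,0.3,0,-0.01,0],[0.04,-0.06,0.7,0,-0.02,0],[0.06,-0.09,1.1,0,-0.03,0],[0.06,-0.09,1.4,0,-0.03,0],[0.06,-0.09,1.7,0,-0.03,0],[0.06,-0.09,1.85,0,-0.03,0],[0.06,-0.09,1.92,0,-0.03,0],[0.06,-0.09,1.92,0,-0.03,0]]
  ]
}}

```text
time_s: 7.38
ee_pos: [0.5215, -0.2203, 0.1243]
eef_rot: [3.141, -0.0, -2.95]
force: [0.5, -1.1, -2.8]
grip_width: 0.0177
grip_force: 59.9
```

{"api": "step_arm", "payload": {
  "plan": [
    [[0,0,0,0,0,0],[0,0,0,0,0,0],[0,0,0,0,0,0],[0,0,0,0,0,0]]
  ]
}}

```text
time_s: 7.72
ee_pos: [0.5217, -0.2204, 0.1249]
eef_rot: [-3.141, 0.0, -2.95]
force: [-0.3, 0.6, -3.4]
grip_width: 0.0176
grip_force: 59.9
```

```bash
cat >> h.py <<'E'
def avg(n=5):
    L=[]
    for i in range(n):
        o=ctrl.get_obs();L.append(np.r_[o["ee_pos"]*1000,o["force"],o["moment"],np.degrees(o["eef_rot"])]);ctrl.camera("scene")
    L=np.array(L);np.set_printoptions(suppress=True)
    print("t %.2f"%o["time_s"]);print("pos",L[:,:3].mean(0).round(2));print("F",L[:,3:6].mean(0).round(2),"sd",L[:,3:6].std(0).round(2));print("M",L[:,6:9].mean(0).round(3),"sd",L[:,6:9].std(0).round(3));print("rot",(L[:,9:]%360).mean(0).round(2))
    return L.mean(0)
E
python3 -c "
from h import *
avg()"
```

```text
t 7.92
pos [ 521.62 -220.41  124.75]
F [ 0.13 -0.04 -3.68] sd [0.29 0.4  0.22]
M [ 0.033  0.02  -0.015] sd [0.029 0.026 0.032]
rot [180.     0.02 191.  ]
```

{"api": "step_arm", "payload": {
  "plan": [
    [[0,0,0.03,0,0,0],[0,0,0.06,0,0,0],[0,0,0.1,0,0,0],[0,0,0.1,0,0,0],[0,0,0.1,0,0,0]]
  ]
}}

```text
time_s: 8.38
ee_pos: [0.5215, -0.2203, 0.1214]
eef_rot: [3.141, -0.0, -2.95]
force: [0.3, 0.1, -3.6]
grip_width: 0.0173
grip_force: 59.9
```

{"api": "step_arm", "payload": {
  "plan": [
    [[0,0,0.03,0,0,0],[0,0,0.05,0,0,0],[0,0,0.05,0,0,0],[0,0,0.05,0,0,0]]
  ]
}}

```text
time_s: 8.72
ee_pos: [0.5215, -0.2204, 0.12]
eef_rot: [3.141, 0.0, -2.95]
force: [-0.0, 0.1, -4.0]
grip_width: 0.0176
grip_force: 59.9
```

```bash
python3 -c "
from h import *
avg(3)"
```

```text
t 8.82
pos [ 521.54 -220.37  120.04]
F [ 0.07  0.21 -4.01] sd [0.27 0.49 0.11]
M [-0.001  0.007 -0.026] sd [0.031 0.024 0.022]
rot [179.99 120.   191.  ]
```

{"api": "step_arm", "payload": {
  "plan": [
    [[0,0,0.03,0,0,0],[0,0,0.05,0,0,0],[0,0,0.05,0,0,0],[0,0,0.05,0,0,0]]
  ]
}}

```text
time_s: 9.2
ee_pos: [0.5216, -0.2204, 0.1187]
eef_rot: [3.142, 0.0, -2.95]
force: [0.7, -0.2, -2.2]
grip_width: 0.018
grip_force: 59.9
```

```bash
python3 -c "
from h import *
avg(4)"
```

```text
t 9.35
pos [ 521.63 -220.41  118.68]
F [ 0.16 -0.19 -1.75] sd [0.4  0.26 0.3 ]
M [ 0.066 -0.047 -0.028] sd [0.023 0.017 0.023]
rot [180.     0.01 191.  ]
```

{"api": "step_arm", "payload": {
  "plan": [
    [[0,0,0.01,0,0,0],[0,0,0.02,0,0,0],[0,0,0.03,0,0,0],[0,0,0.03,0,0,0]]
  ]
}}

```text
time_s: 9.73
ee_pos: [0.5218, -0.2204, 0.118]
eef_rot: [-3.141, 0.001, -2.95]
force: [-0.6, 1.4, 3.1]
grip_width: 0.0175
grip_force: 59.9
```

```bash
python3 -c "
from h import *
avg(4)"
```

```text
t 9.88
pos [ 521.74 -220.41  117.96]
F [-0.4   0.72  3.24] sd [0.25 0.41 0.36]
M [ 0.24  -0.186  0.018] sd [0.016 0.039 0.025]
rot [180.01   0.03 191.  ]
```

{"api": "step_arm", "payload": {
  "plan": [
    [[-0.03,0,0,0,0,0],[-0.08,0,0,0,0,0],[-0.15,0,0,0,0,0],[-0.22,0,0,0,0,0],[-0.29,0,0,0,0,0],[-0.36,0,0,0,0,0],[-0.43,0,0,0,0,0],[-0.5,0,0,0,0,0]]
  ]
}}

```text
time_s: 10.6
ee_pos: [0.5358, -0.2178, 0.1177]
eef_rot: [3.141, -0.002, -2.95]
force: [-5.8, -1.4, 6.3]
grip_width: 0.0179
grip_force: 59.9
```

```bash
python3 -c "
from h import *
avg(2)"
```

```text
t 10.65
pos [ 535.91 -217.76  117.66]
F [-6.04 -1.37  6.4 ] sd [0.21 0.04 0.08]
M [-0.188  1.118 -0.019] sd [0.003 0.035 0.02 ]
rot [179.99 359.91 190.99]
```

{"api": "step_arm", "payload": {
  "plan": [
    [[-0.05,0,-0.005,0,0,0],[-0.12,0,-0.01,0,0,0],[-0.19,0,-0.015,0,0,0],[-0.26,0,-0.02,0,0,0],[-0.33,0,-0.02,0,0,0],[-0.4,0,-0.02,0,0,0],[-0.47,0,-0.02,0,0,0],[-0.54,0,-0.02,0,0,0]]
  ]
}}

```text
time_s: 11.37
ee_pos: [0.5522, -0.2144, 0.1181]
eef_rot: [3.141, -0.0, -2.95]
force: [-4.6, -2.0, 3.2]
grip_width: 0.0177
grip_force: 59.9
```

```bash
python3 -c "
from h import *
avg(2)"
```

```text
t 11.42
pos [ 552.38 -214.37  118.14]
F [-3.96 -1.81  3.02] sd [0.59 0.2  0.18]
M [-0.155  0.819 -0.003] sd [0.007 0.021 0.009]
rot [179.98 359.98 191.  ]
```

{"api": "step_arm", "payload": {
  "plan": [
    [[-0.07,0,0,0,0,0],[-0.16,0,0,0,0,0],[-0.25,0,0,0,0,0],[-0.34,0,0,0,0,0],[-0.43,0,0,0,0,0],[-0.52,0,0,0,0,0],[-0.61,0,0,0,0,0],[-0.7,0,0,0,0,0]]
  ]
}}

```text
time_s: 12.13
ee_pos: [0.573, -0.2103, 0.1182]
eef_rot: [3.141, -0.0, -2.95]
force: [-3.5, -0.7, 2.0]
grip_width: 0.0178
grip_force: 59.9
```

```bash
python3 -c "
from h import *
avg(2)"
```

```text
t 12.18
pos [ 573.21 -210.29  118.19]
F [-3.46 -0.49  2.04] sd [0.01 0.2  0.06]
M [-0.129  0.835 -0.019] sd [0.022 0.092 0.038]
rot [179.99 180.   191.  ]
```

{"api": "step_arm", "payload": {
  "plan": [
    [[-0.07,0,0.005,0,0,0],[-0.16,0,0.01,0,0,0],[-0.25,0,0.01,0,0,0],[-0.34,0,0.01,0,0,0],[-0.43,0,0.01,0,0,0],[-0.52,0,0.01,0,0,0],[-0.61,0,0.01,0,0,0],[-0.7,0,0.01,0,0,0]]
  ]
}}

```text
time_s: 12.9
ee_pos: [0.5936, -0.2064, 0.1179]
eef_rot: [3.141, -0.0, -2.95]
force: [-5.0, -0.4, 3.2]
grip_width: 0.0178
grip_force: 59.9
```

```bash
python3 -c "
from h import *
avg(2)"
```

```text
t 12.95
pos [ 593.81 -206.3   117.94]
F [-3.88 -0.38  3.56] sd [1.1  0.03 0.35]
M [-0.251  1.167 -0.009] sd [0.009 0.039 0.029]
rot [179.99 180.   191.  ]
```

{"api": "step_arm", "payload": {
  "plan": [
    [[-0.08,0,0,0,0,0],[-0.17,0,0,0,0,0],[-0.26,0,0,0,0,0],[-0.33,0,0,0,0,0],[-0.35,0,0,0,0,0],[-0.35,0,0,0,0,0]]
  ]
}}

```text
time_s: 13.5
ee_pos: [0.6038, -0.2043, 0.1179]
eef_rot: [3.141, -0.0, -2.95]
force: [-4.0, -1.2, 4.3]
grip_width: 0.0178
grip_force: 59.9
```

```bash
python3 -c "
from h import *
avg(2)
ctrl.camera('scene')
for q in('file_toe','file_heel','jaws_top'): print(q,[(np.round(d['at'],1).tolist(),round(d['confidence'],2)) for d in ctrl.place_of(q,'scene')][:2])
u=.101
o=ctrl.get_obs()['ee_pos'];c=np.array([o[0],o[1],u]);e=np.array([np.cos(np.radians(11)),np.sin(np.radians(11)),0])
print(proj('scene',[c+.075*e,c-.075*e,[.561+.004,-.211,.079]]))
"
```

```text
t 13.55
pos [ 603.77 -204.36  117.89]
F [-4.19 -0.91  3.75] sd [0.18 0.24 0.58]
M [-0.246  1.219  0.005] sd [0.01  0.003 0.003]
rot [179.99 360.   191.  ]
file_toe [([177.0, 205.1], 0.95), ([284.3, 213.3], 0.73)]
file_heel [([184.1, 169.3], 0.94), ([272.9, 183.2], 0.8)]
jaws_top [([186.7, 169.7], 0.48)]
[[176.23323071 205.21756685]
 [186.10314681 168.1826224 ]
 [185.2000736  182.385967  ]]
```

{"api": "step_arm", "payload": {
  "plan": [
    [[0,0,-0.1,0,0,0],[0,0,-0.35,0,0,0],[0,0,-0.65,0,0,0],[0,0,-0.9,0,0,0],[0,0,-1.0,0,0,0],[0,0,-1.0,0,0,0],[0,0,-1.0,0,0,0]]
  ]
}}

```text
time_s: 14.38
ee_pos: [0.6038, -0.2044, 0.148]
eef_rot: [3.142, 0.0, -2.95]
force: [-0.1, -0.2, -4.6]
grip_width: 0.0176
grip_force: 59.9
```

{"api": "step_arm", "payload": {
  "plan": [
    [[0.2,0,0,0,0,0],[0.6,0,0,0,0,0],[1.1,0,0,0,0,0],[1.6,0,0,0,0,0],[2.1,0,0,0,0,0],[2.5,0,0,0,0,0],[2.75,0,0,0,0,0],[2.8,0,0,0,0,0]]
  ]
}}

```text
time_s: 15.05
ee_pos: [0.5202, -0.2207, 0.1479]
eef_rot: [3.141, -0.0, -2.95]
force: [0.9, 0.2, -3.5]
grip_width: 0.0173
grip_force: 59.9
```

{"api": "step_arm", "payload": {
  "plan": [
    [[0,0,0,0,0,0],[0,0,0,0,0,0],[0,0,0,0,0,0],[0,0,0,0,0,0]]
  ]
}}

```text
time_s: 15.38
ee_pos: [0.5216, -0.2203, 0.1478]
eef_rot: [3.141, -0.0, -2.949]
force: [0.1, 0.1, -3.7]
grip_width: 0.018
grip_force: 59.9
```

```bash
python3 -c "
from h import *
avg(5)
for q in('file_toe','file_heel'): print(q,[(np.round(d['at'],1).tolist(),round(d['confidence'],2)) for d in ctrl.place_of(q,'scene')][:2])
o=ctrl.get_obs()['ee_pos'];c=np.array([o[0],o[1],o[2]-.017]);e=np.array([np.cos(np.radians(11)),np.sin(np.radians(11)),0])
print(proj('scene',[c+.075*e,c-.075*e]))
print(row([.5207,-.2200,.1215],191))
"
```

```text
t 15.58
pos [ 521.48 -220.3   147.79]
F [ 0.13  0.22 -3.67] sd [0.35 0.25 0.22]
M [ 0.023 -0.006 -0.001] sd [0.034 0.016 0.018]
rot [179.98 359.99 191.02]
file_toe [([282.4, 214.7], 0.94), ([178.2, 173.1], 0.89)]
file_heel [([187.3, 142.7], 0.87), ([273.9, 181.1], 0.57)]
[[180.60872822 174.95139222]
 [189.73551531 142.32868632]]
[0.016, 0.017, 0.88, 0.002, -0.0, 0.0]
```

{"api": "step_arm", "payload": {
  "plan": [
    [[0,0,0.1,0,0,0],[0,0,0.3,0,0,0],[0,0,0.55,0,0,0],[0,0,0.75,0,0,0],[0,0,0.87,0,0,0],[0,0,0.92,0,0,0],[0,0,0.94,0,0,0],[0,0,0.94,0,0,0]]
  ]
}}

```text
time_s: 16.4
ee_pos: [0.5213, -0.2204, 0.1197]
eef_rot: [3.141, 0.0, -2.95]
force: [0.6, -0.7, -3.8]
grip_width: 0.0177
grip_force: 59.9
```

{"api": "step_arm", "payload": {
  "plan": [
    [[0,0,0.01,0,0,0],[0,0,0.02,0,0,0],[0,0,0.03,0,0,0],[0,0,0.04,0,0,0],[0,0,0.05,0,0,0],[0,0,0.053,0,0,0],[0,0,0.053,0,0,0],[0,0,0.053,0,0,0]]
  ]
}}

```text
time_s: 17.07
ee_pos: [0.5214, -0.2205, 0.1184]
eef_rot: [-3.142, 0.0, -2.95]
force: [-0.5, -0.5, 0.1]
grip_width: 0.0177
grip_force: 59.9
```

```bash
python3 -c "
from h import *
avg(4)"
```

```text
t 17.22
pos [ 521.39 -220.49  118.39]
F [-0.2  -0.03  0.49] sd [0.42 0.41 0.31]
M [ 0.12  -0.107 -0.002] sd [0.02  0.016 0.033]
rot [180.01   0.03 191.  ]
```

{"api": "step_arm", "payload": {
  "plan": [
    [[0,0,0.01,0,0,0],[0,0,0.02,0,0,0],[0,0,0.02,0,0,0],[0,0,0.02,0,0,0],[0,0,0.02,0,0,0]]
  ]
}}

```text
time_s: 17.68
ee_pos: [0.5214, -0.2205, 0.1178]
eef_rot: [-3.142, 0.0, -2.95]
force: [-0.2, 0.9, 3.5]
grip_width: 0.0176
grip_force: 59.9
```

{"api": "step_arm", "payload": {
  "plan": [
    [[-0.03,0,0,0,0,0],[-0.08,0,-0.004,0,0,0],[-0.15,0,-0.008,0,0,0],[-0.22,0,-0.012,0,0,0],[-0.3,0,-0.014,0,0,0],[-0.38,0,-0.014,0,0,0],[-0.46,0,-0.014,0,0,0],[-0.54,0,-0.014,0,0,0]]
  ]
}}

```text
time_s: 18.35
ee_pos: [0.5366, -0.2175, 0.1178]
eef_rot: [3.141, -0.002, -2.95]
force: [-5.6, -0.7, 5.2]
grip_width: 0.0178
grip_force: 59.9
```

```bash
python3 -c "
from h import *
avg(2)"
```

```text
t 18.40
pos [ 536.75 -217.49  117.82]
F [-4.86 -1.11  5.25] sd [0.72 0.41 0.05]
M [-0.186  0.947 -0.034] sd [0.006 0.012 0.026]
rot [179.98 359.9  190.99]
```

{"api": "step_arm", "payload": {
  "plan": [
    [[-0.07,0,-0.003,0,0,0],[-0.16,0,-0.006,0,0,0],[-0.26,0,-0.006,0,0,0],[-0.36,0,-0.006,0,0,0],[-0.46,0,-0.006,0,0,0],[-0.56,0,-0.006,0,0,0],[-0.66,0,-0.006,0,0,0],[-0.76,0,-0.006,0,0,0]]
  ]
}}

```text
time_s: 19.12
ee_pos: [0.5589, -0.2131, 0.1178]
eef_rot: [3.141, -0.002, -2.95]
force: [-4.5, -1.1, 5.3]
grip_width: 0.0181
grip_force: 59.9
```

```bash
python3 -c "
from h import *
avg(2)"
```

```text
t 19.17
pos [ 559.14 -213.1   117.86]
F [-4.65 -1.1   4.68] sd [0.11 0.04 0.61]
M [-0.184  1.046 -0.007] sd [0.02  0.008 0.005]
rot [179.97 359.88 191.  ]
```

{"api": "step_arm", "payload": {
  "plan": [
    [[-0.07,0,-0.004,0,0,0],[-0.16,0,-0.006,0,0,0],[-0.26,0,-0.006,0,0,0],[-0.36,0,-0.006,0,0,0],[-0.46,0,-0.006,0,0,0],[-0.56,0,-0.006,0,0,0],[-0.66,0,-0.006,0,0,0],[-0.76,0,-0.006,0,0,0]]
  ]
}}

```text
time_s: 19.88
ee_pos: [0.5822, -0.2085, 0.1182]
eef_rot: [3.141, -0.0, -2.95]
force: [-3.9, -0.3, 1.4]
grip_width: 0.0178
grip_force: 59.9
```

```bash
python3 -c "
from h import *
avg(2)"
```

```text
t 19.93
pos [ 582.37 -208.47  118.2 ]
F [-3.4  -0.75  1.25] sd [0.49 0.41 0.19]
M [-0.126  0.796  0.005] sd [0.017 0.027 0.02 ]
rot [179.98 180.   191.01]
```

{"api": "step_arm", "payload": {
  "plan": [
    [[-0.06,0,0.006,0,0,0],[-0.15,0,0.012,0,0,0],[-0.25,0,0.012,0,0,0],[-0.35,0,0.012,0,0,0],[-0.45,0,0.012,0,0,0],[-0.55,0,0.012,0,0,0],[-0.65,0,0.012,0,0,0],[-0.73,0,0.012,0,0,0]]
  ]
}}

```text
time_s: 20.65
ee_pos: [0.6037, -0.2044, 0.118]
eef_rot: [3.141, -0.0, -2.95]
force: [-4.1, -1.9, 3.6]
grip_width: 0.0177
grip_force: 59.9
```

```bash
python3 -c "
from h import *
avg(3)"
```

```text
t 20.75
pos [ 603.81 -204.35  117.94]
F [-3.52 -1.2   3.35] sd [0.43 0.55 0.18]
M [-0.227  1.078 -0.019] sd [0.03  0.084 0.027]
rot [179.99 120.   191.01]
```

{"api": "step_arm", "payload": {
  "plan": [
    [[0,0,-0.1,0,0,0],[0,0,-0.35,0,0,0],[0,0,-0.65,0,0,0],[0,0,-0.9,0,0,0],[0,0,-1.0,0,0,0],[0,0,-1.0,0,0,0],[0,0,-1.0,0,0,0]]
  ]
}}

```text
time_s: 21.38
ee_pos: [0.6034, -0.2045, 0.1481]
eef_rot: [3.141, 0.0, -2.95]
force: [-0.2, -0.2, -2.8]
grip_width: 0.018
grip_force: 59.9
```

{"api": "step_arm", "payload": {
  "plan": [
    [[0.2,0,0,0,0,0],[0.6,0,0,0,0,0],[1.1,0,0,0,0,0],[1.6,0,0,0,0,0],[2.1,0,0,0,0,0],[2.5,0,0,0,0,0],[2.75,0,0,0,0,0],[2.8,0,0,0,0,0]]
  ]
}}

```text
time_s: 22.05
ee_pos: [0.5199, -0.2207, 0.1479]
eef_rot: [3.141, -0.0, -2.95]
force: [0.4, 0.4, -3.8]
grip_width: 0.0177
grip_force: 59.9
```

{"api": "step_arm", "payload": {
  "plan": [
    [[0,0,0,0,0,0],[0,0,0,0,0,0],[0,0,0,0,0,0],[0,0,0,0,0,0],[0,0,0,0,0,0]]
  ]
}}

```text
time_s: 22.47
ee_pos: [0.5212, -0.2203, 0.1478]
eef_rot: [3.141, -0.0, -2.949]
force: [-0.6, -0.2, -2.8]
grip_width: 0.0178
grip_force: 59.9
```

```bash
python3 -c "
from h import *
avg(4)
for q in('file_toe','file_heel'): print(q,[(np.round(d['at'],1).tolist(),round(d['confidence'],2)) for d in ctrl.place_of(q,'scene')][:2])
o=ctrl.get_obs()['ee_pos'];c=np.array([o[0],o[1],o[2]-.017]);e=np.array([np.cos(np.radians(11)),np.sin(np.radians(11)),0])
print(proj('scene',[c+.075*e,c-.075*e]))
"
```

```text
t 22.62
pos [ 521.12 -220.38  147.84]
F [-0.05  0.27 -3.47] sd [0.35 0.28 0.4 ]
M [ 0.038  0.02  -0.008] sd [0.024 0.027 0.037]
rot [179.98 359.99 191.01]
file_toe [([284.1, 213.0], 0.87), ([180.4, 173.6], 0.83)]
file_heel [([188.7, 144.0], 0.87), ([270.6, 181.1], 0.78)]
[[180.62899513 174.86679392]
 [189.75222822 142.25866704]]
```

Same state as before stroke 2; repeat with the same levels.

{"api": "step_arm", "payload": {
  "plan": [
    [[0,0,0.1,0,0,0],[0,0,0.3,0,0,0],[0,0,0.55,0,0,0],[0,0,0.75,0,0,0],[0,0,0.87,0,0,0],[0,0,0.92,0,0,0],[0,0,0.95,0,0,0],[0,0,0.95,0,0,0]]
  ]
}}

```text
time_s: 23.43
ee_pos: [0.521, -0.2205, 0.1194]
eef_rot: [3.141, -0.0, -2.95]
force: [-0.5, 0.1, -4.2]
grip_width: 0.0181
grip_force: 59.9
```

{"api": "step_arm", "payload": {
  "plan": [
    [[0,0,0.015,0,0,0],[0,0,0.03,0,0,0],[0,0,0.045,0,0,0],[0,0,0.055,0,0,0],[0,0,0.062,0,0,0],[0,0,0.062,0,0,0],[0,0,0.062,0,0,0],[0,0,0.062,0,0,0]]
  ]
}}

```text
time_s: 24.1
ee_pos: [0.5212, -0.2206, 0.118]
eef_rot: [-3.141, 0.001, -2.95]
force: [-0.0, 0.6, 2.3]
grip_width: 0.0176
grip_force: 59.9
```

```bash
python3 -c "
from h import *
avg(4)"
```

```text
t 24.25
pos [ 521.15 -220.58  117.93]
F [-0.22  0.44  3.17] sd [0.44 0.32 0.55]
M [ 0.157 -0.237  0.018] sd [0.022 0.011 0.038]
rot [180.01   0.03 191.  ]
```

{"api": "step_arm", "payload": {
  "plan": [
    [[-0.03,0,0,0,0,0],[-0.08,0,-0.004,0,0,0],[-0.15,0,-0.008,0,0,0],[-0.22,0,-0.012,0,0,0],[-0.3,0,-0.014,0,0,0],[-0.38,0,-0.014,0,0,0],[-0.46,0,-0.014,0,0,0],[-0.54,0,-0.014,0,0,0]]
  ]
}}

```text
time_s: 24.97
ee_pos: [0.5365, -0.2175, 0.1178]
eef_rot: [3.141, -0.002, -2.95]
force: [-5.5, -1.7, 4.2]
grip_width: 0.0179
grip_force: 59.9
```

{"api": "step_arm", "payload": {
  "plan": [
    [[-0.07,0,-0.003,0,0,0],[-0.16,0,-0.006,0,0,0],[-0.26,0,-0.006,0,0,0],[-0.36,0,-0.006,0,0,0],[-0.46,0,-0.006,0,0,0],[-0.56,0,-0.006,0,0,0],[-0.66,0,-0.006,0,0,0],[-0.76,0,-0.006,0,0,0]]
  ]
}}

```text
time_s: 25.63
ee_pos: [0.5594, -0.213, 0.1181]
eef_rot: [3.141, -0.0, -2.95]
force: [-4.4, -0.6, 3.8]
grip_width: 0.0176
grip_force: 59.9
```

```bash
python3 -c "
from h import *
avg(2)"
```

```text
t 25.68
pos [ 559.66 -212.91  118.09]
F [-4.11 -1.    3.37] sd [0.3  0.37 0.43]
M [-0.126  0.775 -0.012] sd [0.023 0.021 0.002]
rot [179.98 179.99 191.  ]
```

{"api": "step_arm", "payload": {
  "plan": [
    [[-0.07,0,0,0,0,0],[-0.16,0,0,0,0,0],[-0.26,0,0,0,0,0],[-0.36,0,0,0,0,0],[-0.46,0,0,0,0,0],[-0.56,0,0,0,0,0],[-0.66,0,0,0,0,0],[-0.76,0,0,0,0,0]]
  ]
}}

```text
time_s: 26.4
ee_pos: [0.5819, -0.2086, 0.1181]
eef_rot: [3.141, -0.0, -2.95]
force: [-3.6, -0.3, 2.0]
grip_width: 0.018
grip_force: 59.9
```

```bash
python3 -c "
from h import *
avg(2)"
```

```text
t 26.45
pos [ 582.09 -208.55  118.17]
F [-2.76 -0.35  1.75] sd [0.81 0.05 0.27]
M [-0.119  0.808  0.022] sd [0.003 0.065 0.019]
rot [179.99 180.   191.  ]
```

{"api": "step_arm", "payload": {
  "plan": [
    [[-0.06,0,0.006,0,0,0],[-0.15,0,0.01,0,0,0],[-0.25,0,0.01,0,0,0],[-0.35,0,0.01,0,0,0],[-0.45,0,0.01,0,0,0],[-0.55,0,0.01,0,0,0],[-0.65,0,0.01,0,0,0],[-0.74,0,0.01,0,0,0]]
  ]
}}

```text
time_s: 27.17
ee_pos: [0.6037, -0.2044, 0.1179]
eef_rot: [3.141, -0.0, -2.95]
force: [-4.2, -1.2, 3.2]
grip_width: 0.0178
grip_force: 59.9
```

```bash
python3 -c "
from h import *
avg(3)"
```

```text
t 27.27
pos [ 603.85 -204.35  117.89]
F [-3.88 -1.06  3.42] sd [0.24 0.19 0.17]
M [-0.225  1.129  0.01 ] sd [0.007 0.078 0.017]
rot [179.99 120.   191.01]
```

{"api": "step_arm", "payload": {
  "plan": [
    [[0,0,-0.1,0,0,0],[0,0,-0.35,0,0,0],[0,0,-0.7,0,0,0],[0,0,-1.1,0,0,0],[0,0,-1.6,0,0,0],[0,0,-2.0,0,0,0],[0,0,-2.2,0,0,0],[0,0,-2.2,0,0,0]]
  ]
}}

```text
time_s: 27.98
ee_pos: [0.604, -0.2047, 0.186]
eef_rot: [-3.14, 0.003, -2.95]
force: [-0.6, 0.3, -2.9]
grip_width: 0.0176
grip_force: 59.9
```

```bash
python3 -c "
from h import *
avg(3)
print(row([.544,.2045,.184],185.4))"
```

```text
t 28.08
pos [ 603.63 -204.53  184.78]
F [-0.54  0.36 -4.  ] sd [0.08 0.1  0.79]
M [0.043 0.012 0.011] sd [0.011 0.01  0.026]
rot [180.03 120.07 191.  ]
[-0.664, 13.754, -0.017, 0.007, -0.009, 0.933]
```

{"api": "step_arm", "payload": {
  "plan": [
    [[0,0.5,0,0,0,0],[-0.1,1.4,0,0,0,0.1],[-0.1,2.4,0,0,0,0.2],[-0.2,3.4,0,0,0,0.3],[-0.2,4.4,0,0,0,0.4],[-0.3,5.4,0,0,0,0.5],[-0.3,6.4,0,0,0,0.6],[-0.4,7.4,0,0,0,0.7]]
  ]
}}

```text
time_s: 28.8
ee_pos: [0.5717, 0.0177, 0.1834]
eef_rot: [3.141, -0.001, -3.023]
force: [1.0, -0.2, -2.9]
grip_width: 0.0175
grip_force: 59.9
```

{"api": "step_arm", "payload": {
  "plan": [
    [[0,1.0,0,0,0,0],[0,2.0,0,0,0,0],[0,3.0,0,0,0,0],[0,3.9,0,0,0,0],[0,4.7,0,0,0,0],[0,5.3,0,0,0,0],[0,5.7,0,0,0,0],[0,5.7,0,0,0,0]]
  ]
}}

```text
time_s: 29.47
ee_pos: [0.5517, 0.1877, 0.1835]
eef_rot: [3.141, -0.001, -3.021]
force: [-0.2, 0.6, -3.7]
grip_width: 0.0179
grip_force: 59.9
```

```bash
python3 -c "
from h import *
avg(2)
print(row([.544,.2045,.060],185.4))"
```

```text
t 29.52
pos [551.88 187.01 183.49]
F [ 0.15 -0.22 -3.95] sd [0.33 0.78 0.28]
M [0.021 0.03  0.014] sd [0.02  0.012 0.049]
rot [179.98 359.95 186.91]
[0.198, 0.663, 4.121, -0.0, -0.006, 0.238]
```

{"api": "step_arm", "payload": {
  "plan": [
    [[0.1,0.3,0.2,0,0,0.1],[0.2,0.6,0.7,0,0,0.24],[0.2,0.66,1.4,0,0,0.24],[0.2,0.66,2.2,0,0,0.24],[0.2,0.66,3.0,0,0,0.24],[0.2,0.66,3.6,0,0,0.24],[0.2,0.66,4.0,0,0,0.24],[0.2,0.66,4.12,0,0,0.24]]
  ]
}}

```text
time_s: 30.23
ee_pos: [0.5437, 0.2034, 0.0585]
eef_rot: [-3.141, -0.003, -3.049]
force: [-0.4, -0.2, -3.6]
grip_width: 0.0176
grip_force: 59.9
```

{"api": "step_arm", "payload": {
  "plan": [
    [[0,0,0,0,0,0],[0,0,0,0,0,0],[0,0,0,0,0,0],[0,0,0,0,0,0]]
  ]
}}

```text
time_s: 30.57
ee_pos: [0.5448, 0.2046, 0.0615]
eef_rot: [3.141, 0.002, -3.048]
force: [0.3, -0.6, -3.1]
grip_width: 0.0176
grip_force: 59.9
```

```bash
python3 -c "
from h import *
avg(2)
print(row([.544,.2045,.0245],185.4))
b=ctrl.camera('scene')
x,y=335,215
cv2.imwrite('pics/pl.png',cv2.resize(b[y-33:y+33,x-44:x+44,::-1],(640,480),interpolation=cv2.INTER_CUBIC))
"
```

```text
t 30.62
pos [544.77 204.61  61.43]
F [-0.01 -0.11 -3.24] sd [0.29 0.45 0.11]
M [ 0.038 -0.022 -0.005] sd [0.033 0.016 0.009]
rot [179.97   0.09 185.36]
[0.022, -0.002, 1.221, 0.004, 0.011, -0.007]
```

View pics/pl.png

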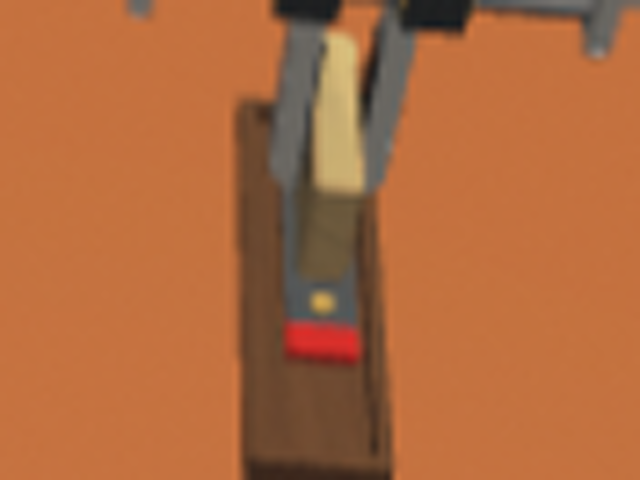

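The file hangs level over the tray, aligned with it, between the walls (toe at about 335,229 in the full image). Lower.

{"api": "step_arm", "payload": {
  "plan": [
    [[0,0,0.2,0,0,0],[0,0,0.5,0,0,0],[0,0,0.8,0,0,0],[0,0,1.0,0,0,0],[0,0,1.13,0,0,0],[0,0,1.2,0,0,0],[0,0,1.22,0,0,0],[0,0,1.22,0,0,0]]
  ]
}}

```text
time_s: 31.38
ee_pos: [0.5444, 0.2046, 0.0238]
eef_rot: [3.141, 0.0, -3.048]
force: [-0.1, 0.1, -3.4]
grip_width: 0.0175
grip_force: 59.9
```

{"api": "step_arm", "payload": {
  "plan": [
    [[0,0,0.02,0,0,0],[0,0,0.04,0,0,0],[0,0,0.05,0,0,0],[0,0,0.05,0,0,0],[0,0,0.05,0,0,0]]
  ]
}}

```text
time_s: 31.8
ee_pos: [0.5446, 0.2046, 0.0231]
eef_rot: [3.141, 0.001, -3.048]
force: [-3.4, -0.5, 4.9]
grip_width: 0.0181
grip_force: 59.9
```

```bash
python3 -c "
from h import *
avg(2)"
```

```text
t 31.85
pos [544.56 204.61  23.11]
F [-3.21 -0.44  5.37] sd [0.18 0.02 0.49]
M [-0.226  0.645 -0.006] sd [0.047 0.    0.003]
rot [179.98   0.05 185.36]
```

{"api": "step_arm", "payload": {
  "plan": [
    [[0,0,-0.01,0,0,0],[0,0,-0.01,0,0,0],[0,0,-0.01,0,0,0],[0,0,-0.01,0,0,0],[0,0,-0.01,0,0,0],[0,0,-0.01,0,0,0],[0,0,-0.01,0,0,0],[0,0,-0.01,0,0,0]]
  ],
  "grip": 0.7
}}

```text
time_s: 32.57
ee_pos: [0.5443, 0.2045, 0.0226]
eef_rot: [3.141, -0.0, -3.048]
force: [-0.8, -0.7, 0.0]
grip_width: 0.0651
grip_force: 0.0
```

{"api": "step_arm", "payload": {
  "plan": [
    [[0,0,-0.2,0,0,0],[0,0,-0.7,0,0,0],[0,0,-1.4,0,0,0],[0,0,-2.3,0,0,0],[0,0,-3.3,0,0,0],[0,0,-4.3,0,0,0],[0,0,-4.8,0,0,0],[0,0,-5,0,0,0]]
  ]
}}

```text
time_s: 33.23
ee_pos: [0.5451, 0.2048, 0.176]
eef_rot: [3.14, 0.005, -3.048]
force: [-0.2, 0.5, -0.1]
grip_width: 0.0661
grip_force: 0.0
```

```bash
python3 -c "
from h import *
avg(2)
b=ctrl.camera('scene')
x,y=335,215
cv2.imwrite('pics/end.png',cv2.resize(b[y-33:y+33,x-44:x+44,::-1],(640,480),interpolation=cv2.INTER_CUBIC))
for q in('file_toe','file_heel','rack'): print(q,[(np.round(d['at'],1).tolist(),round(d['confidence'],2)) for d in ctrl.place_of(q,'scene')][:2])
c=np.array([.5446,.2046,.006]);e=np.array([np.cos(np.radians(5.4)),np.sin(np.radians(5.4)),0])
print(proj('scene',[c+.075*e,c-.075*e]))
"
```

```text
t 33.28
pos [545.06 204.74 175.68]
F [0.41 0.25 0.71] sd [0.61 0.28 0.8 ]
M [-0.004  0.008 -0.007] sd [0.02  0.004 0.027]
rot [179.94   0.23 185.36]
file_toe [([284.4, 212.1], 0.75), ([329.9, 241.3], 0.64)]
file_heel [([330.1, 204.8], 0.93), ([272.1, 180.1], 0.91)]
rack [([332.1, 223.4], 0.93)]
[[332.72467362 240.41432068]
 [331.86216912 201.52661331]]
```

View pics/end.png

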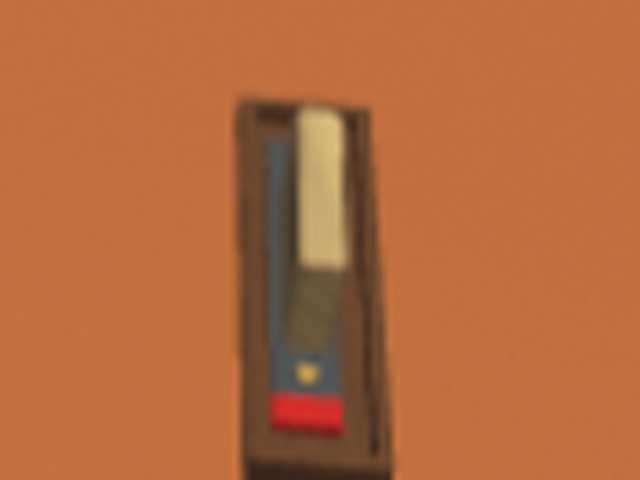

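The file lies flat inside the tray (toe at about 331,240 in the full image), hand clear.

```bash
python3 -c "
from h import *
print(ctrl.hand_in())"
```

```text
the job is handed in; nothing more can be done
None
```

I made three forward filing strokes, pressing down with about 5–10 N (up to about 12 N in all with friction) and lifting the file about 30 mm clear after each, then laid it flat in its tray, let go and handed the job in; no verdict came back.

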